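# Unload the balance for its zero reading

### The job

The balance is having its repeatability check: take the lid off its round draft shield and lay it down gently, flat with the knob up, on the clear part of the rubber mat. Then, without pushing down on the weighing pan or knocking the clear shield, lift the check weight off the pan and finish while still holding it in the gripper, upright and steady over the pan with its foot a few centimetres above the rim of the shield, so that the empty balance can be read. Keep the weight upright throughout, and leave the two small weights in their case and the brush where they are.

Things in the scene. Friction and masses are not known exactly. Their poses are not given: they have to be found in the camera images.
- balance: precision balance fixed to the bench, white housing 290 (x) x 190 (y) mm, deck 65 mm high, sloped display and keys at its -x end. It may stand left or right with the mat on the other side. Origin: centre of its underside, z up. The pan and the shield are centred 55 mm from the origin along its +x
- pan: round stainless weighing pan of the balance, 110 mm across, 4 mm thick, fixed to the balance inside the shield. Origin: centre of its underside; its top, where the weight stands, is 4 mm higher (74 mm above the bench). Overloading it (15 N or more on it; the weight alone is 5 N) harms it
- shield: round draft shield, a clear open tube standing on the balance deck around the pan and fixed to it: outer diameter 141 mm, inner diameter 134 mm, 85 mm high. Origin: centre of its lower end; its top rim is 150 mm above the bench
- rim (a point): centre of the shield's top rim, on the tube axis, 150 mm above the bench
- lid: loose round grey lid lying on the shield rim, 0.1 to 0.17 kg. Origin: centre of its underside, z up to the knob. From the origin up: locating plug 126 mm across and 4 mm thick (hangs inside the tube with about 4 mm play all round), disc 152 mm across from 4 to 9 mm, neck 18 mm across to 13 mm, black cylindrical knob 28 mm across from 13 to 33 mm
- weight: stainless check weight, 0.5 kg, standing upright on the pan up to 14 mm off its centre. Origin: centre of its foot, z up. Cylinder 38 mm across and 49 mm high, then neck 14 mm across to 57 mm, then knob 24 mm across from 57 to 68 mm (top). It can be lifted by the knob or by the cylinder. Its top is 8 mm below the shield rim
- mat: black rubber mat fixed to the bench beside the balance, 290 (x) x 220 (y) x 3 mm. Origin: on its underside, at the middle of its clear part; the mat reaches 105 mm from there along its -x, 185 mm along its +x and 110 mm to either side; the wooden weight case stands on its +x end
- mat_clear (a point): 3 mm above the mat's origin, on its top face: middle of the clear part (about 210 x 220 mm) where the lid is to lie
- case: fixed wooden block with three round pockets on the mat, centred 140 mm from the mat's origin along its +x, 70 (x) x 150 (y) x 32 mm; two small weights stand in it and one pocket, that of the check weight, is empty. Origin: centre of its underside
- weight200: small steel weight of 200 g, 28 mm across and 50 mm high, in the case; origin at the centre of its foot. Leave alone
- weight100: smallest steel weight of 100 g, 22 mm across and 41 mm high, in the case; origin at the centre of its foot. Leave alone
- brush: dusting brush 170 mm long lying on the bench on the right (-y), beyond the balance or mat; origin near its middle. Leave alone. Further out, not used and fixed: a white pull tester on the far left (up to 125 mm high), a telephone at the far right back (165 mm), and red bins, a reel and a display along the back edge (up to 210 mm)
Not all that is in view belongs to the job. What is meant by the lid is not blue, and is the larger of those in its own colour.

How it is judged:
On the way, in this order (a step that is already met when the one before it is completed fails the run):
1. the lid lies flat, knob up, on the clear part of the mat and is let go (contact force between lid and mat above 0.4 N and contact force between lid and the fingers below 0.05 N and angle between lid's own z axis and vertical below 0.06 rad and x of lid in the frame of mat between -0.09 and 0.08 m and y of lid in the frame of mat between -0.085 and 0.085 m and linear speed of lid below 0.02 m/s), for 0.3 s.
2. the weight is lifted off the pan in the gripper (contact force between weight and the fingers above 1 N and contact force between pan and anything else below 0.05 N and z of weight in the frame of pan above 0.012 m), for 0.2 s.
At the end, for the whole second after the job is handed in: Weight held by the gripper alone: upright within 4.5 deg, still (2 cm/s, 0.2 rad/s), foot 8-100 mm above the rim, axis within 50 mm of the pan's; pan untouched; lid let go, flat within 3.4 deg, knob up, centre on the mat's clear part; small weights within 15 mm, brush 30 mm of their start (all of step 1 and contact force between weight and the fingers above 1 N and contact force between weight and balance below 0.05 N and contact force between weight and lid below 0.05 N and contact force between pan and anything else below 0.05 N and z of weight in the frame of rim between 0.008 and 0.1 m and horizontal distance between weight and rim below 0.05 m and angle between weight's own z axis and vertical below 0.08 rad and linear speed of weight below 0.02 m/s and angular speed of weight below 0.2 rad/s and distance of each of weight200, weight100 from where it was at the start of the episode below 0.015 m and distance of brush from where it was at the start of the episode below 0.03 m); the arm keeps its last pose, push and grip.
It fails at once if the pan is pushed on with more than 15 N (contact force between pan and anything else above 15 N).
It fails at once if the shield is knocked (robot over 10 N, weight over 5 N) (contact force between any of the fingers, the arm and shield above 10 N or contact force between weight and shield above 5 N).
It fails at once if the weight is tipped by more than 17 degrees (angle between weight's own z axis and vertical above 0.3 rad).
It fails at once if the lid is dropped or flung down (over 0.5 m/s within 30 mm of the mat) (linear speed of lid above 0.5 m/s and z of lid in the frame of mat below 0.033 m).
It fails at once if a small weight or the brush is disturbed (distance of any of weight200, weight100 from where it was at the start of the episode above 0.015 m or distance of brush from where it was at the start of the episode above 0.03 m).
It also fails if it takes over 64 s, if anything falls off the work surface, if the arm or the gripper's body presses on something with over 40 N, if the wrist force passes 120 N, or if a joint passes its speed limit or range.

### The arm

A 6-joint arm with a two-finger parallel gripper is mounted at the origin on the work surface. World frame = base frame: x ahead of the robot, y to its left, z up, the work surface at z = 0. Lengths are in m, angles in rad, forces in N, time in s.
With the tool pointing down it reaches from about 0.35 to 0.775 m from the base axis. Payload 7.3 kg.
Tool frame: the origin (TCP) lies at the very end of the fingers, on their centre line; the grasp point (between the pads) lies 19 mm behind it (robot.hold_point_z is the distance from the TCP to the grasp point, in m); z points along the fingers, y is the direction in which the jaws open and shut (so a half turn about z gives the same grasp; the last joint's range is limited). The gripper opens to 92 mm and grips with 3 to 60 N. Pads are 19 mm wide; open, the fingers measure 130 mm over their backs; the gripper's body (75 mm by 190 mm) begins 47 mm behind the grasp point.
Start: joints at [1.159, 0.342, 1.524, -0, 1.275, -0.146], TCP at [0.138, 0.507, 0.187] pointing down, gripper open.
Joint ranges: [-2.53, 2.53], [-0.77, 2.02], [0.04, 2.7], [-1, 4.14], [0.28, 2.66], [-3.11, 3.11]. Speed limits (rad/s): [2.57, 2.57, 3.14, 3.14, 3.14, 3.14].

### API

Orientations are given as [roll, pitch, yaw] about the fixed x, y, z axes, in that order (R = Rz(yaw) Ry(pitch) Rx(roll)).
In Python, from cell import monitor, viewer, robot gives the robot as it stands.
- The arm moves only by the tool move_arm, never from a script. Its argument "deltas" is a list of rows, each an object of numbers: "x", "y", "z": the shift along the tool's x, y, z in m; "wx", "wy", "wz": the turn, a rotation vector about the tool's x, y, z in degrees; "hand": the opening, from 0 (shut) to 1 (fully open). In form: [{"x": .., "y": .., "z": .., "wx": .., "wy": .., "wz": .., "hand": ..}, ...]. A call has 1 to 8 rows; each row is the pose to reach, as a shift and turn from the pose commanded when the call began, along the tool's axes at that moment; what a row does not reach only later rows make up. A row lasts 1/8 s, in which the tool goes at most 62.5 mm and 10.7 degrees, less where a joint would pass 70% of its speed; a pose out of reach is approached as far as the arm can. A call with a gripper value outside its range is refused whole. The fingers move at their own pace and stop on an object; "grip_force" is the grip in N (left out, the last holds). Time passes only in rows, so rows that repeat a pose let the fingers close. It gives the time, the measured TCP pose, the force and the opening at its end, in the units of the state.
- monitor.observe(): the state, without advancing time (a new reading comes with each control period).
- viewer.read_camera(name): name is "scene" or "top" or "wrist"; returns the picture (480x640x3 uint8, red, green, blue); there is no depth.
- viewer.camera_params(name): a dict with "camera_matrix" (3x3 intrinsics, pixels), "k1" (the pictures are not rectified: a ray, as slopes to the right and down, at radius r is drawn at 1 + k1 r^2 times it, then the intrinsics apply), "R" (3x3) and "t" (3): a world point X has camera coordinates R X + t. Camera axes: x right, y down, z forward; pixel columns grow to the right and rows downward; lengths in m; the calibration is good to about 2 mm. A picture is of the moment at which its call begins: read the wrist's pose just before it. camera_params takes no time and is no camera call; for the wrist camera it gives the pose at the moment of the call.
- robot.hand_in(): hands the job in, once; it reports no verdict.
The state is a dict: "time": time; "qpos": joint angles; "qvel": joint speeds; "joint_efforts": joint torques, N m; "tool_pos": TCP position; "tool_rot": TCP orientation; "contact_force": force on the tool from outside, world axes, zero at the start; "torque": the same for the moment, N m; "opening": finger opening in m.
Only numpy, scipy, OpenCV 4.12 (cv2) and the standard library are available. Lean on these libraries where they do the work, as an engineer would, in place of code of your own. Each camera call takes 0.05 s, during which the arm holds its last target. There are 200 camera calls.

## Working session

There is one attempt and no reset: what is moved stays moved. The work goes in short steps, Python scripts to look and compute and a tool call to move; the robot and the scene stay as the last step left them, time stands still between calls to the robot, and variables do not carry over. Pictures are saved under pics/ and viewed, about 8 in all and at most 12, crops included, and the job is handed in when it is done.

Besides the shell and the picture viewer there is one more tool, called after "Request:" as a command line: name --argument value ..., lists and objects as JSON in quotes. move_arm: Moves the arm, as the interface text tells. Its arguments: {"type":"object","properties":{"deltas":{"type":"array","items":{"type":"object","properties":{"x":{"type":"number"},"y":{"type":"number"},"z":{"type":"number"},"wx":{"type":"number"},"wy":{"type":"number"},"wz":{"type":"number"},"hand":{"type":"number"}}}},"grip_force":{"type":"number"}},"required":["deltas"]}

```bash
mkdir -p pics; cat > h.py <<'E'
import numpy as np, cv2
from cell import monitor, viewer, robot
def cam(n):
    p=viewer.camera_params(n); im=viewer.read_camera(n); return im,p
def ray(p,u,v):
    K=np.array(p["camera_matrix"]); x=(u-K[0,2])/K[0,0]; y=(v-K[1,2])/K[1,1]
    k=p["k1"]; a,b=x,y
    for _ in range(20):
        s=1+k*(a*a+b*b); a,b=x/s,y/s
    R=np.array(p["R"]); t=np.array(p["t"]); return -R.T@t, R.T@np.array([a,b,1.])
def hit(p,u,v,z):
    c,d=ray(p,u,v); return c+d*(z-c[2])/d[2]
def proj(p,X):
    K=np.array(p["camera_matrix"]); c=np.array(p["R"])@np.array(X)+np.array(p["t"])
    a,b=c[:2]/c[2]; s=1+p["k1"]*(a*a+b*b); return K[0,0]*a*s+K[0,2],K[1,1]*b*s+K[1,2]
def save(n,im): cv2.imwrite("pics/"+n+".png",cv2.cvtColor(im,cv2.COLOR_RGB2BGR))
E
python3 - <<'E'
from h import *
print(monitor.observe())
for n in("top","scene"):
    im,p=cam(n); save(n+"0",im); print(n,p, -np.array(p["R"]).T@np.array(p["t"]))
E
```

```text
{'time': 0.0, 'qpos': array([ 1.15897676e+00,  3.42753263e-01,  1.52503906e+00, -2.70980433e-05,
        1.27538263e+00, -1.46002914e-01]), 'qvel': array([ 0.00012103, -0.00039213,  0.00083348, -0.00149328,  0.00124003,
        0.00038729]), 'joint_efforts': array([-2.51216705e-03, -4.31259942e+01, -2.44205046e+01,  7.14538177e-02,
        5.63717773e-02, -8.45825571e-05]), 'tool_pos': array([0.13771252, 0.5061231 , 0.18642147]), 'tool_rot': array([-3.14002342e+00, -2.04563826e-04,  2.87578375e+00]), 'contact_force': array([0.22576574, 0.57454044, 0.04502752]), 'torque': array([-0.01929852, -0.01239661, -0.02364326]), 'opening': 0.09169913823056496}
top {'camera_matrix': array([[569.10356886,   0.        , 318.54841164],
       [  0.        , 569.10356886, 244.68635953],
       [  0.        ,   0.        ,   1.        ]]), 'k1': 0.005764549907201838, 'R': array([[ 0.03057571, -0.99946679,  0.01145718],
       [-0.99591641, -0.03143723, -0.08462987],
       [ 0.08494492, -0.00882278, -0.99634659]]), 't': array([-0.11833926,  0.52185957,  1.38848325])} [ 0.40540221 -0.08962006  1.42893128]
scene {'camera_matrix': array([[530.85782439,   0.        , 315.84760568],
       [  0.        , 530.85782439, 238.64062379],
       [  0.        ,   0.        ,   1.        ]]), 'k1': -0.05422669577466972, 'R': array([[ 0.13965742,  0.99002291, -0.01872021],
       [ 0.6176052 , -0.1018687 , -0.77986318],
       [-0.77398942,  0.09735198, -0.62567002]]), 't': array([ 0.05017987, -0.21945913,  1.61656401])} [ 1.37973455 -0.22941094  0.84122692]
```

View pics/top0.png

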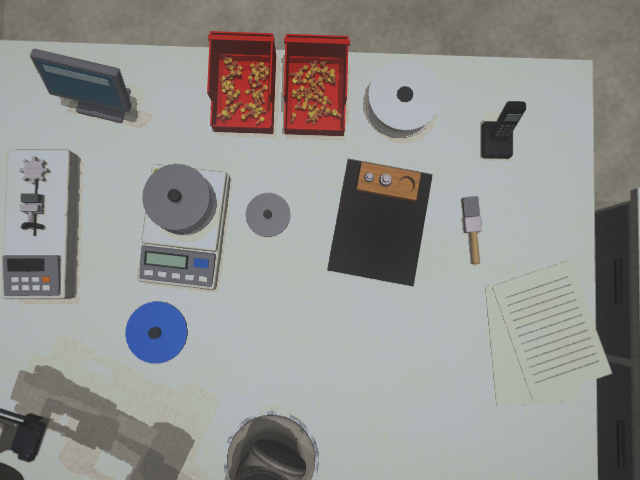

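View pics/scene0.png

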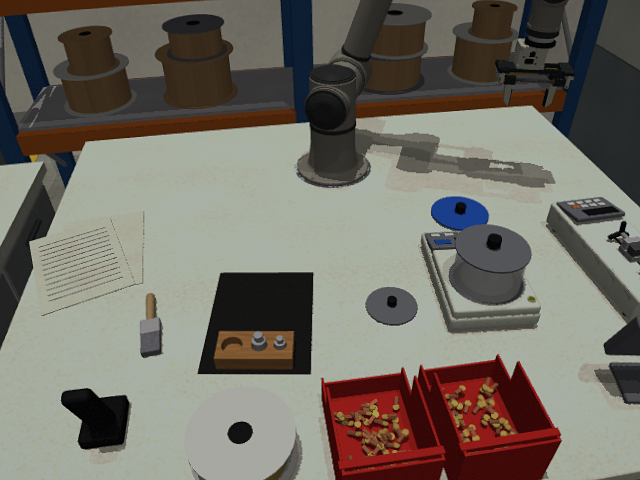

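Candidates for the lid: large grey disc on the shield (top 177,198), small grey disc on the bench (268,214), blue disc (156,332). I choose the large grey one on the shield.

```bash
cat > m.py <<'E'
from h import *
im,p=cam("top"); ims,ps=cam("scene")
def blobs(mask,roi):
    x0,y0,x1,y1=roi; m=np.zeros(mask.shape,np.uint8); m[y0:y1,x0:x1]=mask[y0:y1,x0:x1]
    n,l,s,c=cv2.connectedComponentsWithStats(m); i=1+np.argmax(s[1:,4]); return c[i],s[i],(l==i).astype(np.uint8)
g=im.max(2); gs=ims.max(2)
c,s,_=blobs((g<55),(160,183,192,210)); cs,ss,_=blobs((gs<60),(484,230,504,252))
print("knob top",c,s,hit(p,*c,.17)); print("knob scene",cs,ss,hit(ps,*cs,.17))
# disc: grey mask ellipse fit
sat=im.max(2).astype(int)-im.min(2)
c,s,l=blobs((g>75)&(g<150)&(sat<25),(138,160,220,238)); cc=max(cv2.findContours(l,0,1)[0],key=cv2.contourArea); hull=cv2.convexHull(cc)
print("disc",c,s,cv2.fitEllipse(hull))
# triangulate knob
a,d=ray(p,*blobs((g<55),(160,183,192,210))[0]); b,e=ray(ps,*cs)
k=np.linalg.lstsq(np.c_[d,-e],b-a,rcond=None)[0]; print("tri",a+d*k[0],b+e*k[1])
# mat
c,s,l=blobs((g<50),(320,150,440,295)); cc=max(cv2.findContours(l,0,1)[0],key=cv2.contourArea); r=cv2.minAreaRect(cc)
print("mat rect",r)
B=np.array([hit(p,*q,.003)[:2] for q in cv2.approxPolyDP(cv2.convexHull(cc),5,True)[:,0]]); print("mat corners",B)
hs=np.int32([proj(p,[*x,.003]) for x in B])
# balance housing white: corners
c,s,l=blobs((g>0),(130,150,240,300))
save("crop1",np.hstack([cv2.resize(im[150:300,125:240],(460,600)),cv2.resize(ims[200:340,410:550],None,fx=2.4,fy=600/140)]))
E
python3 m.py
```

```text
knob top [177.5625 198.0625] [172 192   9  10  32] [0.60704857 0.21647575 0.17      ]
knob scene [493.75877193 241.74561404] [486 233  16  18 228] [0.61710158 0.22463795 0.17      ]
disc [179.13316195 198.89820051] [ 142  163   75   72 3890] ((179.016845703125, 199.04762268066406), (68.65525817871094, 76.10974884033203), 121.96562194824219)
tri [0.60829404 0.21836636 0.1622242 ] [0.61150422 0.22797045 0.16507352]
mat rect ((384.076904296875, 232.61538696289062), (73.34741973876953, 70.601806640625), 11.309932708740234)
mat corners [[ 0.65980305 -0.22113223]
 [ 0.62328022 -0.35890676]
 [ 0.49317879 -0.33573022]
 [ 0.47323889 -0.26066524]
 [ 0.5088226  -0.19195309]
 [ 0.5766147  -0.17508145]]
```

View pics/crop1.png

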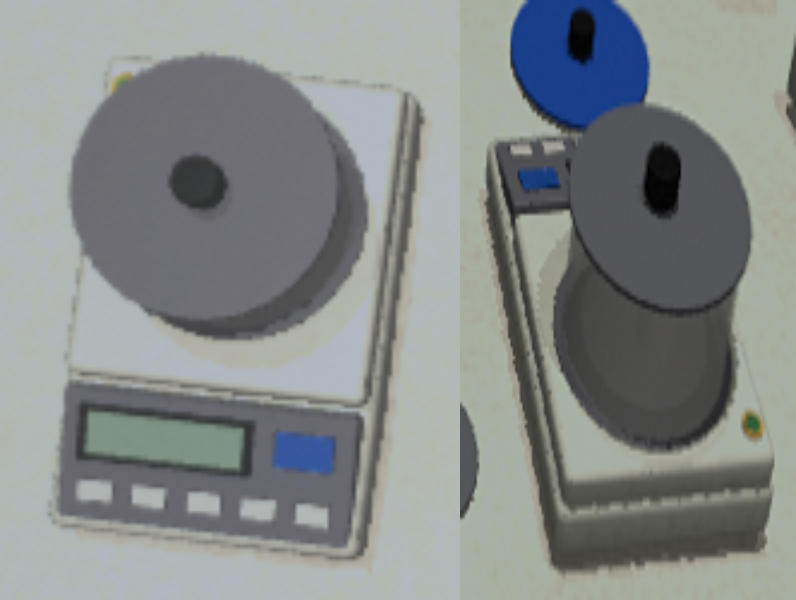

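The crop confirms the large grey lid on the shield, with its knob at about (174.7,195.5) in the top view and its disc centred near (175.8,197). My masks were loose, so I'm refining them.

```bash
cat > m2.py <<'E'
from h import *
im,p=cam("top"); ims,ps=cam("scene")
g=cv2.cvtColor(im,cv2.COLOR_RGB2GRAY); gs=cv2.cvtColor(ims,cv2.COLOR_RGB2GRAY)
print("vals lid",im[180,175],"side",im[226,200],"knob",im[196,172],im[196,176],"mat",im[230,380],im[180,350],im[280,400],"scene disc",ims[255,470],"sknob",ims[240,492])
def blob(m):
    n,l,s,c=cv2.connectedComponentsWithStats(m.astype(np.uint8)); i=1+np.argmax(s[1:,4]); return c[i],s[i]
k=blob(g[183:210,160:192]<75); kt=k[0]+[160,183]; k2=blob(gs[230:254,482:506]<48); ks=k2[0]+[482,230]
print(kt,k[1],ks,k2[1])
a,d=ray(p,*kt); b,e=ray(ps,*ks); q=np.linalg.lstsq(np.c_[d,-e],b-a,rcond=None)[0]; print("knob tri",a+d*q[0],b+e*q[1], "z.168",hit(p,*kt,.168),hit(ps,*ks,.168))
# disc edge by hough
c=cv2.HoughCircles(cv2.resize(g[150:250,125:240],None,fx=4,fy=4,interpolation=cv2.INTER_CUBIC),cv2.HOUGH_GRADIENT,1,20,param1=80,param2=20,minRadius=120,maxRadius=145)[0][:4]
for x,y,r in c: print("disc",x/4+124.6,y/4+149.6,r/4,hit(p,x/4+124.6,y/4+149.6,.155))
m=(im.max(2)<75).astype(np.uint8); m[:150]=0;m[296:]=0;m[:,:315]=0;m[:,445:]=0
cc=max(cv2.findContours(m,0,1)[0],key=cv2.contourArea); print("area",cv2.contourArea(cc),cv2.minAreaRect(cc))
P=np.array([hit(p,*t,.003)[:2] for t in cv2.convexHull(cc)[:,0]],np.float32); r=cv2.minAreaRect(P); print("mat world",r,cv2.boxPoints(r))
E
python3 m2.py
```

```text
vals lid [110 110 117] side [77 77 79] knob [57 58 59] [58 59 60] mat [46 45 45] [55 53 53] [51 52 51] scene disc [84 85 89] sknob [18 18 20]
[174.14383562 195.20547945] [  8   6  14  13 146] [493.89449541 241.80733945] [  4   3  16  18 218]
knob tri [0.61375256 0.22518708 0.16682773] [0.61423985 0.22667063 0.16727822] z.168 [0.61355904 0.22489468 0.168     ] [0.61505967 0.22618217 0.168     ]
disc 175.225 195.475 33.625 [0.61517089 0.22567666 0.155     ]
area 7797.5 ((380.02093505859375, 222.3303680419922), (87.1543197631836, 112.84698486328125), 10.407711029052734)
mat world ((0.5898001194000244, -0.2552756369113922), (0.2189023643732071, 0.2872839570045471), 81.2315902709961) [[ 0.4311521  -0.3415507 ]
 [ 0.7150785  -0.38534456]
 [ 0.74844813 -0.16900057]
 [ 0.46452177 -0.12520671]]
```

Mat measures 219×287 mm (expected 220×290). The two knob heights (167 mm) and the disc centre agree. Lid is at (0.614, 0.2255), mat origin at (0.550, -0.249), yaw -8.8°.

```bash
cat >> h.py <<'E'
from scipy.spatial.transform import Rotation as Ro
def go(*T):
    s=monitor.observe(); R=Ro.from_euler("xyz",s["tool_rot"])
    print(s["tool_pos"].round(4),s["tool_rot"].round(4),"t",s["time"])
    for t in T: print(t,"->",(R.inv().apply(np.array(t)-s["tool_pos"])).round(4))
E
python3 -c "
from h import *
go((.614,.2255,.215))"
```

```text
[0.1378 0.5065 0.1869] [-3.1412e+00 -1.0000e-04  2.8758e+00] t 0.3
(0.614, 0.2255, 0.215) -> [-0.5332 -0.146  -0.0281]
```

Request:
move_arm --deltas '[{"x":-0.03,"y":-0.01,"z":-0.03},{"x":-0.09,"y":-0.025,"z":-0.03},{"x":-0.15,"y":-0.041,"z":-0.03},{"x":-0.21,"y":-0.0575,"z":-0.03},{"x":-0.27,"y":-0.074,"z":-0.03},{"x":-0.33,"y":-0.09,"z":-0.03},{"x":-0.39,"y":-0.107,"z":-0.03},{"x":-0.45,"y":-0.123,"z":-0.03}]'

```text
schema error: expected keys x, y, z, wx, wy, wz, hand
```

```bash
python3 -c "
from h import *
go((.614,.2255,.215))"
```

```text
[0.1378 0.5065 0.1869] [-3.1412e+00 -1.0000e-04  2.8758e+00] t 0.3
(0.614, 0.2255, 0.215) -> [-0.5332 -0.146  -0.0281]
```

Request:
move_arm --deltas '[{"x":-0.04,"y":-0.011,"z":-0.03,"wx":0,"wy":0,"wz":0,"hand":1},{"x":-0.1,"y":-0.027,"z":-0.03,"wx":0,"wy":0,"wz":0,"hand":1},{"x":-0.16,"y":-0.044,"z":-0.03,"wx":0,"wy":0,"wz":0,"hand":1},{"x":-0.22,"y":-0.06,"z":-0.03,"wx":0,"wy":0,"wz":0,"hand":1},{"x":-0.28,"y":-0.077,"z":-0.03,"wx":0,"wy":0,"wz":0,"hand":1},{"x":-0.34,"y":-0.093,"z":-0.03,"wx":0,"wy":0,"wz":0,"hand":1},{"x":-0.4,"y":-0.11,"z":-0.03,"wx":0,"wy":0,"wz":0,"hand":1},{"x":-0.44,"y":-0.12,"z":-0.03,"wx":0,"wy":0,"wz":0,"hand":1}]'

```text
time: 1.3
tool_pos: [0.533, 0.2732, 0.2168]
tool_rot: [-3.141, 0.0, 2.874]
contact_force: [0.6, 1.4, 0.2]
opening: 0.0919
```

```bash
python3 -c "
from h import *
im,p=cam('wrist'); save('w1',im); q=-np.array(p['R']).T@np.array(p['t']); print('cam',q, proj(p,(.614,.2255,.179)))
g=cv2.cvtColor(im,cv2.COLOR_RGB2GRAY)
go((.614,.2255,.215))"
```

```text
cam [0.47071578 0.28993386 0.41459439] (np.float64(284.7613577513674), np.float64(385.4979080406854))
[0.5366 0.2706 0.2163] [-3.1404e+00  2.5000e-03  2.8713e+00] t 1.35
(0.614, 0.2255, 0.215) -> [-0.0866 -0.0228  0.0015]
```

View pics/w1.png

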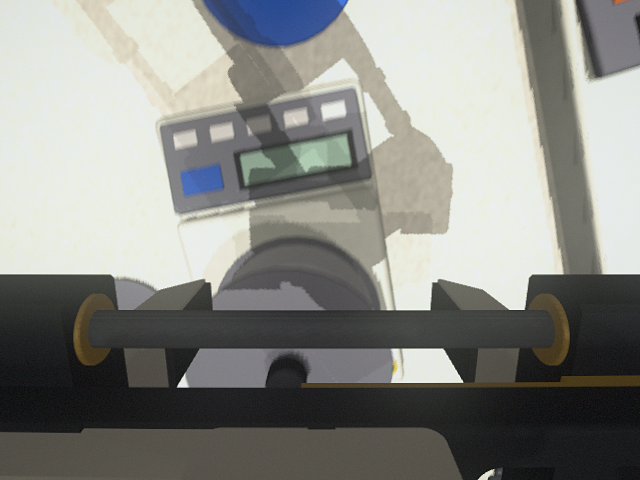

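Knob shows at (287,372), against a prediction of (285,385) for its top, so the estimate holds. Moving over it, down, and gripping.

Request:
move_arm --deltas '[{"x":-0.05,"y":-0.014,"z":0,"wx":0,"wy":0,"wz":0,"hand":1},{"x":-0.093,"y":-0.026,"z":0.0,"wx":0,"wy":0,"wz":0,"hand":1},{"x":-0.093,"y":-0.026,"z":0.0,"wx":0,"wy":0,"wz":0,"hand":1},{"x":-0.093,"y":-0.026,"z":0.025,"wx":0,"wy":0,"wz":0,"hand":1},{"x":-0.093,"y":-0.026,"z":0.045,"wx":0,"wy":0,"wz":0,"hand":1},{"x":-0.093,"y":-0.026,"z":0.055,"wx":0,"wy":0,"wz":0,"hand":1},{"x":-0.093,"y":-0.026,"z":0.055,"wx":0,"wy":0,"wz":0,"hand":1}]' --grip_force 15

```text
time: 2.22
tool_pos: [0.613, 0.2262, 0.1618]
tool_rot: [-3.141, -0.001, 2.876]
contact_force: [0.3, -0.2, 0.6]
opening: 0.0919
```

Request:
move_arm --deltas '[{"x":0,"y":0,"z":0.003,"wx":0,"wy":0,"wz":0,"hand":0.6},{"x":0,"y":0,"z":0.003,"wx":0,"wy":0,"wz":0,"hand":0.3},{"x":0,"y":0,"z":0.003,"wx":0,"wy":0,"wz":0,"hand":0},{"x":0,"y":0,"z":0.003,"wx":0,"wy":0,"wz":0,"hand":0},{"x":0,"y":0,"z":0.003,"wx":0,"wy":0,"wz":0,"hand":0},{"x":0,"y":0,"z":0.003,"wx":0,"wy":0,"wz":0,"hand":0},{"x":0,"y":0,"z":0.003,"wx":0,"wy":0,"wz":0,"hand":0}]' --grip_force 20

```text
time: 3.1
tool_pos: [0.6138, 0.2257, 0.1591]
tool_rot: [3.141, -0.0, 2.876]
contact_force: [0.6, -0.4, -0.7]
opening: 0.0266
```

Request:
move_arm --deltas '[{"x":0,"y":0,"z":-0.005,"wx":0,"wy":0,"wz":0,"hand":0},{"x":0,"y":0,"z":-0.015,"wx":0,"wy":0,"wz":0,"hand":0},{"x":0,"y":0,"z":-0.03,"wx":0,"wy":0,"wz":0,"hand":0},{"x":0,"y":0,"z":-0.05,"wx":0,"wy":0,"wz":0,"hand":0},{"x":0,"y":0,"z":-0.06,"wx":0,"wy":0,"wz":0,"hand":0},{"x":0,"y":0,"z":-0.06,"wx":0,"wy":0,"wz":0,"hand":0}]'

```text
time: 3.85
tool_pos: [0.6143, 0.2258, 0.2203]
tool_rot: [3.14, 0.002, 2.876]
contact_force: [0.1, 0.8, -1.2]
opening: 0.0004
```

```bash
python3 -c "
from h import *
im,p=cam('scene'); save('s2',cv2.resize(im[120:360,380:620],(600,600)))
print(monitor.observe()['contact_force'])
go((.540,-.247,.219),(.540,-.247,.016))"
```

```text
[ 0.68970795 -0.00478681 -0.37329716]
[0.6138 0.2257 0.2193] [3.1413e+00 3.0000e-04 2.8758e+00] t 3.9
(0.54, -0.247, 0.219) -> [-5.290e-02 -4.755e-01  2.000e-04]
(0.54, -0.247, 0.016) -> [-0.0529 -0.4755  0.2032]
```

View pics/s2.png

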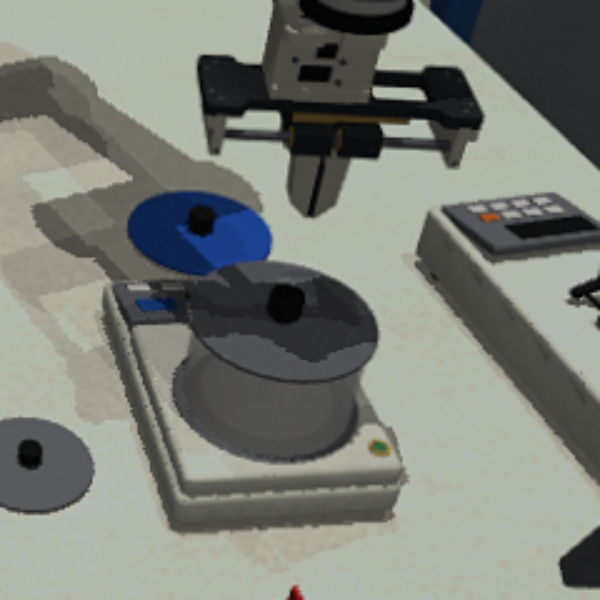

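The lid stayed on the shield: fingers closed empty (opening 0.0004), while the knob is still at about (494,241) in the scene view. I'm checking whether the fingertip pose matches the picture before retrying.

```bash
python3 -c "
from h import *
im,p=cam('scene'); s=monitor.observe(); print('tip pred',proj(p,s['tool_pos']),'obs ~(505,206)')
g=cv2.cvtColor(im,cv2.COLOR_RGB2GRAY); 
print('knob pred',proj(p,(.614,.2255,.168)))
n,l,st,c=cv2.connectedComponentsWithStats((g[230:254,482:506]<40).astype(np.uint8)); i=1+np.argmax(st[1:,4]);k=c[i]+[482,230];print(k,st[i],hit(p,*k,.168))
w,pw=cam('wrist'); save('w2',w); print(proj(pw,(.614,.2255,.179)),proj(pw,s['tool_pos'])); print(s['opening'],s['time'])
t,pt=cam('top'); save('t2',t[140:300,120:260])"
```

```text
tip pred (np.float64(498.2616057128769), np.float64(221.173101221685)) obs ~(505,206)
knob pred (np.float64(493.36387257441106), np.float64(241.5135426656099))
[493.19557196 241.76752768] [  0   3  24  18 271] [0.61471095 0.22484616 0.168     ]
(np.float64(321.8061436155504), np.float64(253.4656369042154)) (np.float64(321.95924505280294), np.float64(272.88525862820165))
3.4464335522082883e-06 3.95
```

View pics/w2.png

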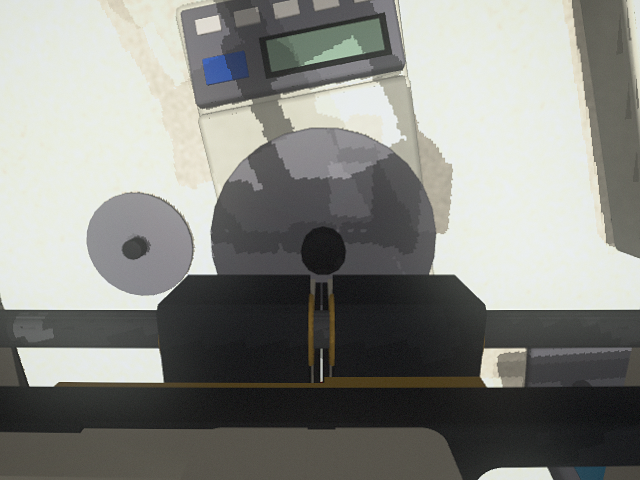

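Tip position in the scene looks about 15 px higher than predicted (498,221), so the fingers may end higher than I thought. Zooming in with predicted points marked.

```bash
python3 -c "
from h import *
im,p=cam('scene'); s=monitor.observe(); T=s['tool_pos']; print(T,s['opening'])
c=cv2.resize(im[150:250,450:560],(770,700),interpolation=cv2.INTER_NEAREST)[:600]
for dz in (0,.019,.04,.066):
    u,v=proj(p,T+[0,0,dz]); print(dz,u,v); cv2.circle(c,(int((u-450+.5)*7),int((v-150+.5)*7)),4,(255,0,0),-1)
save('s3',c)"
```

```text
[0.61348763 0.22562356 0.21827153] 0.00029219582914182364
0 498.19830273727985 221.3002775811285
0.019 500.11069475625527 213.4052885944211
0.04 502.27035039165696 204.46633435684038
0.066 505.01310948780394 193.07802234309946
```

View pics/s3.png

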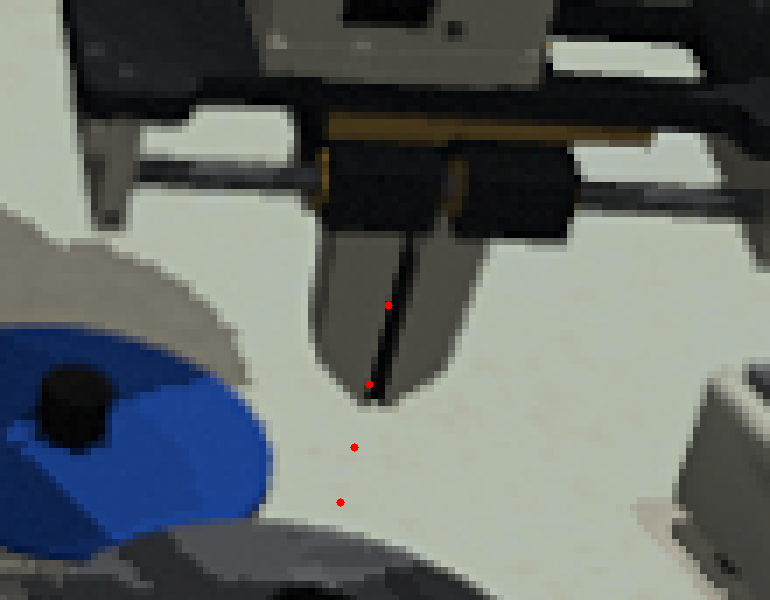

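```bash
python3 -c "
from h import *
print(robot.hold_point_z,[a for a in dir(robot) if a[0]!='_'])
s=monitor.observe(); T=s['tool_pos']; p=viewer.camera_params('wrist')
im=cv2.cvtColor(cv2.imread('pics/w2.png'),cv2.COLOR_BGR2RGB)
for dz in (0,.02,.034,.05): print(dz,[proj(p,T+Ro.from_euler('xyz',s['tool_rot']).apply([dx,0,-dz])) for dx in(.0095,-.0095)])
L=np.array((.614,.2255,.155)); ys=np.array([.262,.965,0]); print('disc width pred at x centre',proj(p,L+.076*ys),proj(p,L-.076*ys),'camera',-np.array(p['R']).T@np.array(p['t']))
ps=viewer.camera_params('scene')
# jaw rail / flange check: balance display corner, blue knob
print(im[250:300:3,318].tolist())
"
```

```text
0.0188 ['IKError', 'hand_in', 'hold_point_z']
0 [(np.float64(321.9767175598327), np.float64(255.12973623094507)), (np.float64(321.9778370531066), np.float64(290.26104943847093))]
0.02 [(np.float64(322.06592179695167), np.float64(266.75094139621524)), (np.float64(322.0648558286022), np.float64(305.166598528546))]
0.034 [(np.float64(322.1402884944424), np.float64(276.4416977225921)), (np.float64(322.13706176287667), np.float64(317.5391087230881))]
0.05 [(np.float64(322.2410039773327), np.float64(289.56965237512503)), (np.float64(322.2343579347052), np.float64(334.21698760391695))]
disc width pred at x centre (np.float64(435.4884332500292), np.float64(244.19739588759347)) (np.float64(208.3051847824537), np.float64(244.4419729934123)) camera [0.55139759 0.24223828 0.41615256]
[[22, 24, 25], [23, 26, 23], [26, 25, 26], [22, 22, 24], [27, 28, 31], [26, 25, 24], [24, 25, 27], [29, 28, 30], [33, 36, 37], [78, 76, 80], [74, 73, 77], [22, 21, 26], [12, 15, 18], [24, 21, 22], [21, 18, 17], [19, 21, 20], [24, 25, 26]]
```

The wrist and scene views agree that the fingertips end about 33–38 mm above the reported TCP. The disc width in the wrist view matches, so the arm pose is right and the real tool is shorter than stated. At a TCP height of 0.159 the tips were above the knob, which is why they closed empty. I'll use tip = TCP + 36 mm, reopen and descend in stages while watching force.

Request:
move_arm --deltas '[{"x":0,"y":0,"z":0,"wx":0,"wy":0,"wz":0,"hand":0.7},{"x":0,"y":0,"z":0,"wx":0,"wy":0,"wz":0,"hand":0.7},{"x":0,"y":0,"z":0,"wx":0,"wy":0,"wz":0,"hand":0.7},{"x":0,"y":0,"z":0.015,"wx":0,"wy":0,"wz":0,"hand":0.7},{"x":0,"y":0,"z":0.035,"wx":0,"wy":0,"wz":0,"hand":0.7},{"x":0,"y":0,"z":0.055,"wx":0,"wy":0,"wz":0,"hand":0.7},{"x":0,"y":0,"z":0.07,"wx":0,"wy":0,"wz":0,"hand":0.7},{"x":0,"y":0,"z":0.07,"wx":0,"wy":0,"wz":0,"hand":0.7}]'

```text
time: 5.1
tool_pos: [0.6129, 0.2255, 0.1473]
tool_rot: [-3.14, -0.003, 2.876]
contact_force: [0.4, 0.8, 0.2]
opening: 0.064
```

No contact at TCP 0.147, which is below the disc top, so the tool really is shorter. Continuing.

Request:
move_arm --deltas '[{"x":0,"y":0,"z":0.008,"wx":0,"wy":0,"wz":0,"hand":0.7},{"x":0,"y":0,"z":0.016,"wx":0,"wy":0,"wz":0,"hand":0.7},{"x":0,"y":0,"z":0.021,"wx":0,"wy":0,"wz":0,"hand":0.7},{"x":0,"y":0,"z":0.021,"wx":0,"wy":0,"wz":0,"hand":0.7}]'

```text
time: 5.6
tool_pos: [0.6136, 0.2257, 0.1277]
tool_rot: [-3.141, -0.001, 2.876]
contact_force: [1.1, -0.8, 0.5]
opening: 0.0638
```

```bash
python3 -c "
from h import *
im,p=cam('scene'); print(monitor.observe()['contact_force'],monitor.observe()['tool_pos'])
save('s4',cv2.resize(im[180:290,440:560],(720,600)[:2],interpolation=cv2.INTER_NEAREST))"
```

```text
[ 0.45654785 -0.3877908  -0.27706904] [0.61383388 0.22570575 0.12805956]
```

View pics/s4.png

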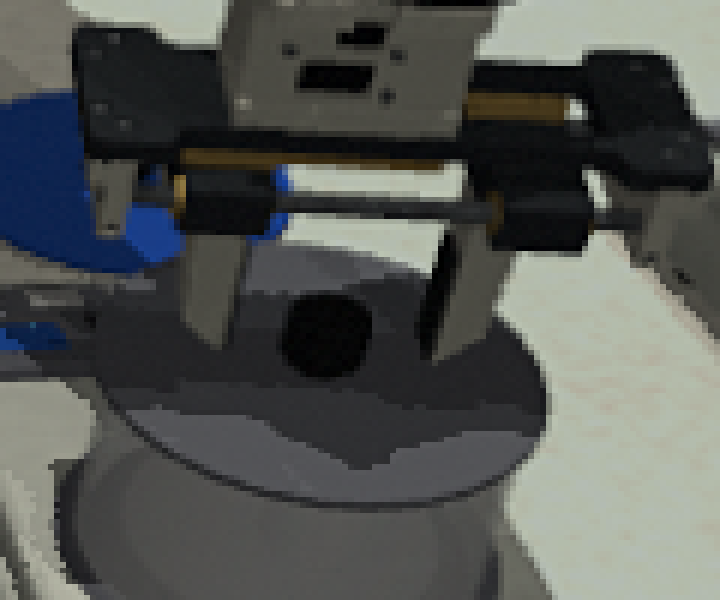

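The fingers straddle the knob: tips at (222,348) and (432,360), knob spanning x 292–375. Solving for height puts the tips at about 0.167, so the offset is about 40 mm. Going 6 mm lower, then closing and waiting.

Request:
move_arm --deltas '[{"x":0,"y":0,"z":0.004,"wx":0,"wy":0,"wz":0,"hand":0.7},{"x":0,"y":0,"z":0.006,"wx":0,"wy":0,"wz":0,"hand":0.3},{"x":0,"y":0,"z":0.006,"wx":0,"wy":0,"wz":0,"hand":0},{"x":0,"y":0,"z":0.006,"wx":0,"wy":0,"wz":0,"hand":0},{"x":0,"y":0,"z":0.006,"wx":0,"wy":0,"wz":0,"hand":0},{"x":0,"y":0,"z":0.006,"wx":0,"wy":0,"wz":0,"hand":0},{"x":0,"y":0,"z":0.006,"wx":0,"wy":0,"wz":0,"hand":0},{"x":0,"y":0,"z":0.006,"wx":0,"wy":0,"wz":0,"hand":0}]' --grip_force 20

```text
time: 6.65
tool_pos: [0.6139, 0.2258, 0.1222]
tool_rot: [3.141, 0.0, 2.876]
contact_force: [0.5, 0.4, 1.3]
opening: 0.0272
```

Request:
move_arm --deltas '[{"x":0,"y":0,"z":-0.003,"wx":0,"wy":0,"wz":0,"hand":0},{"x":0,"y":0,"z":-0.012,"wx":0,"wy":0,"wz":0,"hand":0},{"x":0,"y":0,"z":-0.027,"wx":0,"wy":0,"wz":0,"hand":0},{"x":0,"y":0,"z":-0.042,"wx":0,"wy":0,"wz":0,"hand":0},{"x":0,"y":0,"z":-0.055,"wx":0,"wy":0,"wz":0,"hand":0},{"x":0,"y":0,"z":-0.06,"wx":0,"wy":0,"wz":0,"hand":0},{"x":0,"y":0,"z":-0.06,"wx":0,"wy":0,"wz":0,"hand":0}]'

```text
time: 7.52
tool_pos: [0.6139, 0.2257, 0.1825]
tool_rot: [3.141, 0.0, 2.876]
contact_force: [0.1, -0.9, -1.7]
opening: 0.0271
```

```bash
python3 -c "
from h import *
im,p=cam('scene'); s=monitor.observe(); print(s['contact_force'],s['opening'])
t,pt=cam('top'); save('st5',np.hstack([cv2.resize(im[130:330,400:600],(400,400)),cv2.resize(t[130:310,110:290],(400,400))]))
go((.540,-.247,.18))"
```

```text
[-0.2933835   0.41645262 -1.61645903] 0.027379072794937308
[0.6135 0.2256 0.1815] [-3.1412e+00 -1.0000e-03  2.8758e+00] t 7.625
(0.54, -0.247, 0.18) -> [-0.0532 -0.4753  0.0017]
```

View pics/st5.png

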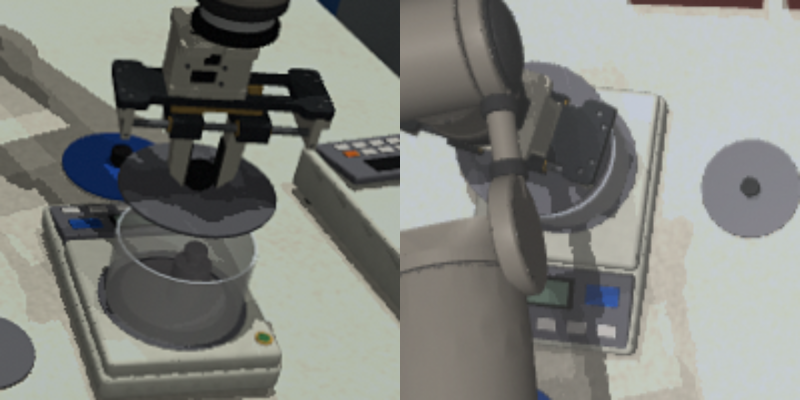

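The lid is gripped and clear, pulling 1.6 N on the wrist, and the weight is visible on the pan. Carrying it to the mat.

Request:
move_arm --deltas '[{"x":-0.002,"y":-0.02,"z":0,"wx":0,"wy":0,"wz":0,"hand":0},{"x":-0.006,"y":-0.055,"z":0,"wx":0,"wy":0,"wz":0,"hand":0},{"x":-0.012,"y":-0.105,"z":0,"wx":0,"wy":0,"wz":0,"hand":0},{"x":-0.018,"y":-0.16,"z":0,"wx":0,"wy":0,"wz":0,"hand":0},{"x":-0.024,"y":-0.215,"z":0,"wx":0,"wy":0,"wz":0,"hand":0},{"x":-0.03,"y":-0.27,"z":0,"wx":0,"wy":0,"wz":0,"hand":0},{"x":-0.036,"y":-0.325,"z":0,"wx":0,"wy":0,"wz":0,"hand":0},{"x":-0.04,"y":-0.365,"z":0,"wx":0,"wy":0,"wz":0,"hand":0}]'

```text
time: 8.62
tool_pos: [0.5549, -0.1402, 0.1819]
tool_rot: [-3.141, -0.001, 2.874]
contact_force: [0.2, -0.1, -1.7]
opening: 0.0271
```

Request:
move_arm --deltas '[{"x":-0.005,"y":-0.04,"z":0,"wx":0,"wy":0,"wz":0,"hand":0},{"x":-0.01,"y":-0.08,"z":0,"wx":0,"wy":0,"wz":0,"hand":0},{"x":-0.013,"y":-0.11,"z":0.0,"wx":0,"wy":0,"wz":0,"hand":0},{"x":-0.013,"y":-0.11,"z":0.0,"wx":0,"wy":0,"wz":0,"hand":0}]'

```text
time: 9.12
tool_pos: [0.5385, -0.2494, 0.1816]
tool_rot: [-3.141, -0.001, 2.872]
contact_force: [-0.1, -0.0, -1.2]
opening: 0.0273
```

```bash
python3 -c "
from h import *
go((.540,-.247,.18))
print(monitor.observe()['opening'],monitor.observe()['contact_force'])
ims,p=cam('scene'); save('s6',ims)
# shield & weight measurement from top now unobstructed?
t,pt=cam('top'); save('t6',t)
print('weight knob pred px', proj(pt,(.614,.2255,.142)),proj(p,(.614,.2255,.142)))
cv2.imwrite('pics/wt.png',cv2.cvtColor(np.hstack([cv2.resize(t[160:235,140:215],(400,400),interpolation=2),cv2.resize(ims[225:325,440:540],(400,400),interpolation=2)]),cv2.COLOR_RGB2BGR))
"
```

```text
[ 0.5385 -0.2494  0.1816] [-3.1412e+00 -1.0000e-03  2.8719e+00] t 9.125
(0.54, -0.247, 0.18) -> [-0.0008  0.0027  0.0016]
0.0272638924367152 [-0.12111972 -0.00139181 -1.23277184]
weight knob pred px (np.float64(176.64309734742466), np.float64(196.96027117750063)) (np.float64(490.93951901611683), np.float64(251.42844084995374))
```

View pics/wt.png

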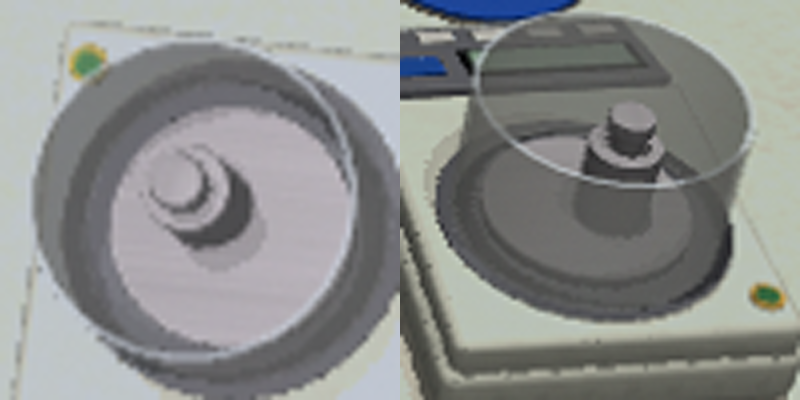

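Two views of the weight's knob: top (173.4,193.9) and scene (498,253.8). Rim centre: top (176.3,197.5) and scene (493.3,250). Lowering the lid first.

Request:
move_arm --deltas '[{"x":-0.001,"y":0.002,"z":0.03,"wx":0,"wy":0,"wz":0,"hand":0},{"x":-0.001,"y":0.002,"z":0.07,"wx":0,"wy":0,"wz":0,"hand":0},{"x":-0.001,"y":0.002,"z":0.11,"wx":0,"wy":0,"wz":0,"hand":0},{"x":-0.001,"y":0.002,"z":0.14,"wx":0,"wy":0,"wz":0,"hand":0},{"x":-0.001,"y":0.002,"z":0.16,"wx":0,"wy":0,"wz":0,"hand":0},{"x":-0.001,"y":0.002,"z":0.175,"wx":0,"wy":0,"wz":0,"hand":0},{"x":-0.001,"y":0.002,"z":0.185,"wx":0,"wy":0,"wz":0,"hand":0},{"x":-0.001,"y":0.002,"z":0.185,"wx":0,"wy":0,"wz":0,"hand":0}]'

```text
time: 10.22
tool_pos: [0.5415, -0.2445, -0.0032]
tool_rot: [3.141, -0.001, 2.876]
contact_force: [0.4, 0.6, -1.5]
opening: 0.0271
```

```bash
python3 -c "
from h import *
p,ps=viewer.camera_params('top'),viewer.camera_params('scene')
def tri(a,b):
    o,d=ray(p,*a); q,e=ray(ps,*b); k=np.linalg.lstsq(np.c_[d,-e],q-o,rcond=None)[0]; return (o+d*k[0]).round(4),(q+e*k[1]).round(4)
W=((173.4,193.9),(498,253.75));C=((176.3,197.5),(493.25,250))
print('W',tri(*W),hit(p,*W[0],.142),hit(ps,*W[1],.142)); print('rim',tri(*C),hit(p,*C[0],.15),hit(ps,*C[1],.15))
go((.54,-.247,-.021))"
```

```text
W (array([0.6211, 0.2337, 0.14  ]), array([0.6223, 0.2374, 0.1412])) [0.62080043 0.23322381 0.142     ] [0.6232604  0.23679063 0.142     ]
rim (array([0.6124, 0.2258, 0.1438]), array([0.6138, 0.2299, 0.145 ])) [0.61144427 0.2242513  0.15      ] [0.61927757 0.22666646 0.15      ]
[ 0.5415 -0.2445 -0.0032] [ 3.1413e+00 -7.0000e-04  2.8761e+00] t 10.225
(0.54, -0.247, -0.021) -> [ 0.0008 -0.0028  0.0178]
```

Request:
move_arm --deltas '[{"x":0,"y":0,"z":0.006,"wx":0,"wy":0,"wz":0,"hand":0},{"x":0,"y":0,"z":0.011,"wx":0,"wy":0,"wz":0,"hand":0},{"x":0,"y":0,"z":0.014,"wx":0,"wy":0,"wz":0,"hand":0},{"x":0,"y":0,"z":0.016,"wx":0,"wy":0,"wz":0,"hand":0},{"x":0,"y":0,"z":0.016,"wx":0,"wy":0,"wz":0,"hand":0}]'

```text
time: 10.85
tool_pos: [0.5416, -0.2448, -0.019]
tool_rot: [3.141, -0.0, 2.876]
contact_force: [-0.2, -0.4, -1.1]
opening: 0.0273
```

Request:
move_arm --deltas '[{"x":0,"y":0,"z":0.001,"wx":0,"wy":0,"wz":0,"hand":0},{"x":0,"y":0,"z":0.002,"wx":0,"wy":0,"wz":0,"hand":0},{"x":0,"y":0,"z":0.002,"wx":0,"wy":0,"wz":0,"hand":0}]'

```text
time: 11.22
tool_pos: [0.5418, -0.2449, -0.0208]
tool_rot: [3.142, 0.0, 2.876]
contact_force: [0.3, 0.3, -0.2]
opening: 0.0277
```

```bash
python3 -c "
from h import *
s=monitor.observe(); print(s['contact_force'],s['tool_pos'])"
```

```text
[ 0.29543562  0.29657477 -0.15646529] [ 0.54176389 -0.24491392 -0.02075869]
```

Request:
move_arm --deltas '[{"x":0,"y":0,"z":0.001,"wx":0,"wy":0,"wz":0,"hand":0},{"x":0,"y":0,"z":0.001,"wx":0,"wy":0,"wz":0,"hand":0}]'

```text
time: 11.48
tool_pos: [0.5418, -0.2449, -0.0208]
tool_rot: [-3.141, 0.001, 2.876]
contact_force: [-3.0, 1.6, 8.2]
opening: 0.0274
```

Contact made (8 N). Backing off the press, opening, then rising.

Request:
move_arm --deltas '[{"x":0,"y":0,"z":-0.001,"wx":0,"wy":0,"wz":0,"hand":0},{"x":0,"y":0,"z":-0.001,"wx":0,"wy":0,"wz":0,"hand":0.6},{"x":0,"y":0,"z":-0.001,"wx":0,"wy":0,"wz":0,"hand":0.6},{"x":0,"y":0,"z":-0.001,"wx":0,"wy":0,"wz":0,"hand":0.6},{"x":0,"y":0,"z":-0.001,"wx":0,"wy":0,"wz":0,"hand":0.6},{"x":0,"y":0,"z":-0.001,"wx":0,"wy":0,"wz":0,"hand":0.6}]'

```text
time: 12.22
tool_pos: [0.5417, -0.2448, -0.021]
tool_rot: [3.141, -0.0, 2.876]
contact_force: [0.5, 0.7, 0.6]
opening: 0.0551
```

Request:
move_arm --deltas '[{"x":0,"y":0,"z":-0.02,"wx":0,"wy":0,"wz":0,"hand":0.6},{"x":0,"y":0,"z":-0.06,"wx":0,"wy":0,"wz":0,"hand":0.6},{"x":0,"y":0,"z":-0.12,"wx":0,"wy":0,"wz":0,"hand":0.6},{"x":0,"y":0,"z":-0.18,"wx":0,"wy":0,"wz":0,"hand":0.6},{"x":0,"y":0,"z":-0.22,"wx":0,"wy":0,"wz":0,"hand":0.6},{"x":0,"y":0,"z":-0.22,"wx":0,"wy":0,"wz":0,"hand":0.6}]'

```text
time: 12.98
tool_pos: [0.5433, -0.2458, 0.2031]
tool_rot: [-3.139, 0.008, 2.876]
contact_force: [0.1, -0.8, -0.2]
opening: 0.0549
```

```bash
python3 -c "
from h import *
print(monitor.observe()['opening'])
go((.6215,.2345,.2))
im,p=cam('scene'); t,pt=cam('top'); save('s7',im); save('t7',t)
save('st7',np.hstack([cv2.resize(im[240:400,180:340],(400,400)),cv2.resize(t[150:310,310:470],(400,400))]))
print('lid knob pred',proj(p,(.5418,-.2449,.025)),proj(pt,(.5418,-.2449,.025)))
g=cv2.cvtColor(im,cv2.COLOR_RGB2GRAY)
"
```

```text
0.05487842745764393
[ 0.5433 -0.2458  0.2031] [-3.1395  0.0075  2.8758] t 12.975
(0.6215, 0.2345, 0.2) -> [0.0507 0.484  0.0017]
lid knob pred (np.float64(262.2247908457307), np.float64(293.88115654736924)) (np.float64(376.31145223106375), np.float64(239.79033009144132))
```

View pics/st7.png

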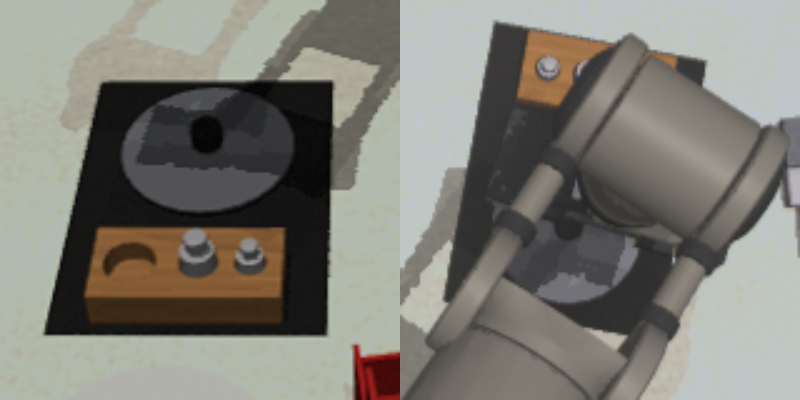

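Lid lies flat and centred on the clear part of the mat, with the knob near (207,133) in the left crop. The small weights are in place. Now to the weight, turning the jaws 60° so they close across the direction the weight is offset from centre.

Request:
move_arm --deltas '[{"x":0.004,"y":0.04,"z":0,"wx":0,"wy":0,"wz":-6,"hand":0.6},{"x":0.01,"y":0.095,"z":0,"wx":0,"wy":0,"wz":-14,"hand":0.6},{"x":0.0155,"y":0.155,"z":0,"wx":0,"wy":0,"wz":-22,"hand":0.6},{"x":0.0215,"y":0.215,"z":0,"wx":0,"wy":0,"wz":-30,"hand":0.6},{"x":0.0275,"y":0.275,"z":0,"wx":0,"wy":0,"wz":-38,"hand":0.6},{"x":0.0335,"y":0.335,"z":0,"wx":0,"wy":0,"wz":-46,"hand":0.6},{"x":0.0395,"y":0.395,"z":0,"wx":0,"wy":0,"wz":-54,"hand":0.6},{"x":0.044,"y":0.44,"z":0,"wx":0,"wy":0,"wz":-60,"hand":0.6}]'

```text
time: 14.08
tool_pos: [0.6138, 0.1937, 0.1965]
tool_rot: [3.139, -0.003, -2.355]
contact_force: [-0.0, -0.6, 0.4]
opening: 0.0549
```

```bash
python3 -c "
from h import *
go((.6215,.2345,.2)); go((.6215,.2345,.2))
im,p=cam('wrist'); print('knob pred',proj(p,(.6215,.2345,.142)),'rim pred',proj(p,(.6135,.2255,.15)),'cam',-np.array(p['R']).T@np.array(p['t'])); save('w8',im); go((.6215,.2345,.2))
np.save('pw8.npy',p,allow_pickle=True)
"
```

```text
[0.6138 0.1937 0.1965] [ 3.139  -0.0032 -2.355 ] t 14.075
(0.6215, 0.2345, 0.2) -> [-0.0343  0.0233 -0.0035]
[0.6138 0.1937 0.1965] [ 3.139  -0.0032 -2.355 ] t 14.075
(0.6215, 0.2345, 0.2) -> [-0.0343  0.0233 -0.0035]
knob pred (np.float64(356.83069397496644), np.float64(297.60096632116097)) rim pred (np.float64(357.25522086765784), np.float64(284.5925518948833)) cam [0.56905085 0.14717159 0.39452937]
[0.6137 0.1989 0.1962] [ 3.1370e+00 -8.0000e-04 -2.3476e+00] t 14.125
(0.6215, 0.2345, 0.2) -> [-0.0308  0.0194 -0.0038]
```

```bash
python3 -c "
from h import *
p=viewer.camera_params('wrist'); im=viewer.read_camera('wrist'); save('w9',im)
for X in ((.6215,.2345,.142),(.6135,.2255,.15)): print(proj(p,X))
go((.6215,.2345,.2))
np.save('pw9.npy',p,allow_pickle=True)
"
```

```text
(np.float64(350.8710844796588), np.float64(292.63120139915355))
(np.float64(351.2169388243027), np.float64(279.3941971286999))
[0.6136 0.1959 0.1961] [ 3.1381e+00 -2.4000e-03 -2.3531e+00] t 14.175
(0.6215, 0.2345, 0.2) -> [-0.033   0.0216 -0.0039]
```

View pics/w9.png

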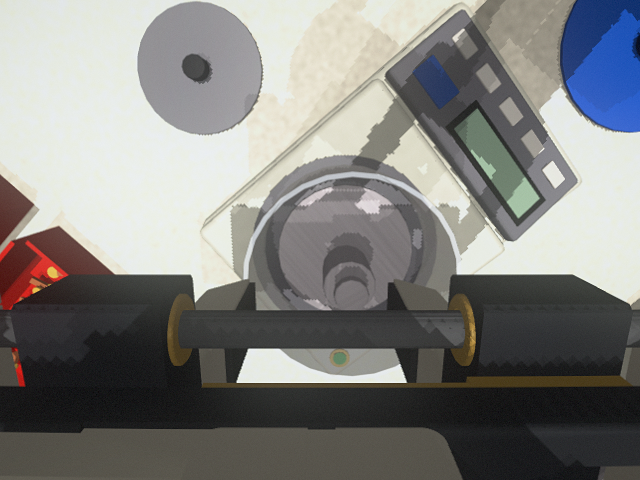

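The weight's knob is at (351,293), matching the prediction (351,293), and the rim is centred on column 351.5 (predicted 351.2). Moving over the weight and letting it settle.

Request:
move_arm --deltas '[{"x":-0.018,"y":0.012,"z":0,"wx":0,"wy":0,"wz":0,"hand":0.6},{"x":-0.034,"y":0.023,"z":0,"wx":0,"wy":0,"wz":0,"hand":0.6},{"x":-0.034,"y":0.023,"z":0,"wx":0,"wy":0,"wz":0,"hand":0.6},{"x":-0.034,"y":0.023,"z":0,"wx":0,"wy":0,"wz":0,"hand":0.6},{"x":-0.034,"y":0.023,"z":0,"wx":0,"wy":0,"wz":0,"hand":0.6}]'

```text
time: 14.8
tool_pos: [0.6228, 0.2306, 0.1992]
tool_rot: [-3.142, -0.0, -2.361]
contact_force: [0.1, 0.5, -0.7]
opening: 0.0553
```

```bash
python3 -c "
from h import *
go((.6215,.2345,.115),(.6215,.2345,.0605))"
```

```text
[0.6228 0.2306 0.1992] [-3.1415e+00 -2.0000e-04 -2.3613e+00] t 14.8
(0.6215, 0.2345, 0.115) -> [-0.0019  0.0037  0.0842]
(0.6215, 0.2345, 0.0605) -> [-0.0019  0.0037  0.1387]
```

Request:
move_arm --deltas '[{"x":-0.002,"y":0.004,"z":0.02,"wx":0,"wy":0,"wz":0,"hand":0.6},{"x":-0.002,"y":0.004,"z":0.05,"wx":0,"wy":0,"wz":0,"hand":0.6},{"x":-0.002,"y":0.004,"z":0.07,"wx":0,"wy":0,"wz":0,"hand":0.6},{"x":-0.002,"y":0.004,"z":0.08,"wx":0,"wy":0,"wz":0,"hand":0.6},{"x":-0.002,"y":0.004,"z":0.08,"wx":0,"wy":0,"wz":0,"hand":0.6}]'

```text
time: 15.42
tool_pos: [0.6212, 0.2354, 0.1189]
tool_rot: [3.141, -0.001, -2.361]
contact_force: [0.4, 0.3, 0.0]
opening: 0.0552
```

```bash
python3 - <<'E'
from h import *
go((.6215,.2345,.0605))
p=viewer.camera_params('scene'); im=viewer.read_camera('scene'); save('s10',im)
T=monitor.observe()['tool_pos']
# light finger-tip pixels vs prediction: print predicted front tip corners for offset .04
j=Ro.from_euler('xyz',monitor.observe()['tool_rot']).apply([0,1,0])
for s in(1,-1): print(proj(p,T+[0,0,.04]+j*s*.0275), proj(p,T+[0,0,.04]+j*s*.0465))
E
```

```text
[0.6212 0.2354 0.1189] [ 3.1412e+00 -6.0000e-04 -2.3607e+00] t 15.425
(0.6215, 0.2345, 0.0605) -> [ 0.0004 -0.0008  0.0584]
(np.float64(504.05293488941925), np.float64(239.61479067575152)) (np.float64(507.5540936852002), np.float64(234.93457655615958))
(np.float64(493.4494146997425), np.float64(253.7681479406516)) (np.float64(489.61556830434154), np.float64(258.8777634519129))
```

Request:
move_arm --deltas '[{"x":0,"y":-0.001,"z":0.012,"wx":0,"wy":0,"wz":0,"hand":0.6},{"x":0,"y":-0.001,"z":0.024,"wx":0,"wy":0,"wz":0,"hand":0.6},{"x":0,"y":-0.001,"z":0.034,"wx":0,"wy":0,"wz":0,"hand":0.6},{"x":0,"y":-0.001,"z":0.038,"wx":0,"wy":0,"wz":0,"hand":0.6},{"x":0,"y":-0.001,"z":0.038,"wx":0,"wy":0,"wz":0,"hand":0.6}]'

```text
time: 16.1
tool_pos: [0.6219, 0.235, 0.0807]
tool_rot: [3.141, -0.0, -2.36]
contact_force: [-0.4, 0.7, 0.6]
opening: 0.0551
```

Request:
move_arm --deltas '[{"x":0,"y":0,"z":0.006,"wx":0,"wy":0,"wz":0,"hand":0.6},{"x":0,"y":0,"z":0.012,"wx":0,"wy":0,"wz":0,"hand":0.6},{"x":0,"y":0,"z":0.018,"wx":0,"wy":0,"wz":0,"hand":0.6},{"x":0,"y":0,"z":0.02,"wx":0,"wy":0,"wz":0,"hand":0.6},{"x":0,"y":0,"z":0.02,"wx":0,"wy":0,"wz":0,"hand":0.6}]'

```text
time: 16.73
tool_pos: [0.622, 0.235, 0.0609]
tool_rot: [3.141, -0.0, -2.36]
contact_force: [0.5, 0.2, -0.1]
opening: 0.0551
```

```bash
python3 - <<'E'
from h import *
print(monitor.observe()['contact_force'])
go((.6215,.2345,.0605))
E
```

```text
[ 0.48432717  0.22352639 -0.11280325]
[0.622  0.235  0.0609] [ 3.1414e+00 -2.0000e-04 -2.3602e+00] t 16.725
(0.6215, 0.2345, 0.0605) -> [ 0.0007 -0.0001  0.0004]
```

Request:
move_arm --deltas '[{"x":0,"y":0,"z":0,"wx":0,"wy":0,"wz":0,"hand":0.52},{"x":0,"y":0,"z":0,"wx":0,"wy":0,"wz":0,"hand":0.46},{"x":0,"y":0,"z":0,"wx":0,"wy":0,"wz":0,"hand":0.42},{"x":0,"y":0,"z":0,"wx":0,"wy":0,"wz":0,"hand":0.38},{"x":0,"y":0,"z":0,"wx":0,"wy":0,"wz":0,"hand":0.3},{"x":0,"y":0,"z":0,"wx":0,"wy":0,"wz":0,"hand":0.2},{"x":0,"y":0,"z":0,"wx":0,"wy":0,"wz":0,"hand":0.1},{"x":0,"y":0,"z":0,"wx":0,"wy":0,"wz":0,"hand":0}]' --grip_force 12

```text
time: 17.73
tool_pos: [0.6215, 0.2358, 0.0614]
tool_rot: [3.14, 0.0, -2.36]
contact_force: [-3.1, 3.6, 4.3]
opening: 0.0375
```

Request:
move_arm --deltas '[{"x":0,"y":0,"z":0,"wx":0,"wy":0,"wz":0,"hand":0},{"x":0,"y":0,"z":0,"wx":0,"wy":0,"wz":0,"hand":0},{"x":0,"y":0,"z":0,"wx":0,"wy":0,"wz":0,"hand":0}]' --grip_force 35

```text
time: 18.1
tool_pos: [0.6215, 0.2358, 0.0614]
tool_rot: [3.141, 0.0, -2.36]
contact_force: [-4.7, 3.5, 4.7]
opening: 0.037
```

Gripped at 0.037 opening (38 mm cylinder). Lifting straight up.

Request:
move_arm --deltas '[{"x":0,"y":0,"z":-0.002,"wx":0,"wy":0,"wz":0,"hand":0},{"x":0,"y":0,"z":-0.005,"wx":0,"wy":0,"wz":0,"hand":0},{"x":0,"y":0,"z":-0.01,"wx":0,"wy":0,"wz":0,"hand":0},{"x":0,"y":0,"z":-0.018,"wx":0,"wy":0,"wz":0,"hand":0},{"x":0,"y":0,"z":-0.02,"wx":0,"wy":0,"wz":0,"hand":0}]'

```text
time: 18.73
tool_pos: [0.6227, 0.2351, 0.0822]
tool_rot: [-3.141, 0.002, -2.36]
contact_force: [-0.0, 0.2, -5.1]
opening: 0.0373
```

Holding 5.1 N with no lateral force. Raising until the foot is about 35 mm above the rim.

Request:
move_arm --deltas '[{"x":0,"y":0,"z":-0.01,"wx":0,"wy":0,"wz":0,"hand":0},{"x":0,"y":0,"z":-0.025,"wx":0,"wy":0,"wz":0,"hand":0},{"x":0,"y":0,"z":-0.045,"wx":0,"wy":0,"wz":0,"hand":0},{"x":0,"y":0,"z":-0.065,"wx":0,"wy":0,"wz":0,"hand":0},{"x":0,"y":0,"z":-0.082,"wx":0,"wy":0,"wz":0,"hand":0},{"x":0,"y":0,"z":-0.09,"wx":0,"wy":0,"wz":0,"hand":0},{"x":0,"y":0,"z":-0.09,"wx":0,"wy":0,"wz":0,"hand":0},{"x":0,"y":0,"z":-0.09,"wx":0,"wy":0,"wz":0,"hand":0}]'

```text
time: 19.73
tool_pos: [0.6216, 0.235, 0.1703]
tool_rot: [3.141, -0.001, -2.36]
contact_force: [0.1, -1.1, -5.2]
opening: 0.0374
```

Request:
move_arm --deltas '[{"x":0,"y":0,"z":0,"wx":0,"wy":0,"wz":0,"hand":0},{"x":0,"y":0,"z":0,"wx":0,"wy":0,"wz":0,"hand":0},{"x":0,"y":0,"z":0,"wx":0,"wy":0,"wz":0,"hand":0},{"x":0,"y":0,"z":0,"wx":0,"wy":0,"wz":0,"hand":0}]'

```text
time: 20.23
tool_pos: [0.622, 0.2351, 0.1711]
tool_rot: [3.141, -0.0, -2.36]
contact_force: [-0.5, 0.3, -4.9]
opening: 0.0373
```

```bash
python3 - <<'E'
from h import *
p=viewer.camera_params('scene'); im=viewer.read_camera('scene'); s=monitor.observe()
print(s['tool_pos'],s['tool_rot'],s['contact_force'],s['opening'],abs(s['qvel']).max(),s['time'])
c=cv2.resize(im[150:320,420:580],None,fx=3.5,fy=3.5,interpolation=cv2.INTER_NEAREST)
for r,z,col in((.019,.185,(255,0,0)),(.019,.234,(255,0,0)),(.067,.15,(0,255,0))):
    o=np.array([.6225,.235]) if r<.05 else np.array([.6135,.2255])
    q=np.int32([[(u-420+.5)*3.5,(v-150+.5)*3.5] for u,v in (proj(p,[o[0]+r*np.cos(a),o[1]+r*np.sin(a),z]) for a in np.linspace(0,6.28,40))]); cv2.polylines(c,[q],True,col,1)
save('s11',c)
E
```

```text
[0.62205549 0.23504985 0.17110144] [ 3.14156266e+00  3.68611893e-05 -2.36018291e+00] [-1.44347128 -0.34015628 -4.84628726] 0.03732237440256705 0.0007946399945519969 20.275
```

```bash
python3 -c "
from h import *
print(robot.hand_in())"
```

```text
the job is handed in; nothing more can be done
None
```

I laid the lid on the mat and lifted the check weight off the pan. I then handed the job in with the weight held over the pan; no verdict was reported.

- **Lid:** it lies knob up, about 10 mm from the middle of the mat's clear part. A picture after release showed it flat, with the small weights in place and the empty pocket untouched.
- **Weight:** it is held by its cylinder (opening 37 mm, grip 35 N). The wrist reads 4.8–4.9 N, matching the 0.5 kg weight, and the arm is still. By calculation its foot is about 34 mm above the rim and its axis about 12 mm off the pan's.
- **Failed or disagreed:** the first grasp at the lid closed on nothing and moved nothing. The pictures showed the fingertips ending about 40 mm above the reported TCP, so I corrected all later heights by that.
- **Forces to note:** while gripping the weight I saw about 5 N sideways and 5 N upward. They disappeared on lifting; I estimate at most about 10 N on the pan.
- **Not checked:** the picture limit was used up, so I did not view a last picture. The final foot height and uprightness rest on the arm readings only, and I did not look at the brush again after the start.

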